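# Fit the lifting bar and hold the parts carrier clear of its docking frame

## Robot

A 7-joint arm with a two-finger parallel gripper is mounted at the origin on a cart in front of the work surface, level with it; the furniture and walls round the work are solid. World frame = base frame: x ahead of the robot, y to its left, z up, the work surface at z = 0. Lengths are in m, angles in rad, forces in N, time in s.
With the tool pointing down it reaches from about 0.425 to 0.875 m from the base axis. Payload 4.7 kg.
Tool frame: the origin (TCP) lies on the mounting face of the last link; the fingertips stand 173 mm ahead of it and the grasp point (between the pads) lies 155 mm ahead of it; z points along the fingers, y is the line along which they close (so a half turn about z gives the same grasp; the last joint's range is limited). The gripper opens to 85 mm and grips with 20 to 120 N. Pads are 22 mm wide; open, the fingers measure 114 mm over their backs; the gripper's body (76 mm by 85 mm) begins 54 mm behind the grasp point. The pads swing forward as they close: fully open they stand 13 mm farther back than shut.
Start: joints at [1.262, 0.321, -0.07, 1.45, 0.023, 1.371, -0.057], TCP at [0.206, -0.616, 0.405] pointing down, gripper open.
Joint ranges: [-2.86, 2.86], [-0.3, 2.09], [-1.38, 1.24], [0.06, 2.45], [-1.56, 4.7], [0.09, 2.05], [-2.69, 2.69]. Speed limits (rad/s): [2.57, 2.57, 3.14, 3.14, 3.14, 3.14, 3.14].

## Interface

Orientations are given as a unit quaternion [w, x, y, z].
In Python, from station import robot gives the robot as it stands.
- The arm moves only by the tool drive_tool, never from a script. Its argument "increments" is one flat list of numbers, 4 for each row, row after row: the shift along the tool's x, y, z in units of 75 cm (1.0 is 75 cm), then the turn about the tool's z in units of 0.5 rad (1.0 is 0.5 rad). In form: [tx, ty, tz, roll, tx, ty, tz, roll, ...]. A call has 1 to 8 rows; each row is the pose to reach, as a shift and turn from the pose commanded when the call began, along the tool's axes at that moment; what a row does not reach only later rows make up. A row lasts 1/10 s, in which the tool goes at most 50 mm and 8.59 degrees, less where a joint would pass 70% of its speed; a pose out of reach is approached as far as the arm can. A call with a number of a shift or a turn outside -1 to 1 is refused whole. A call with a gripper value outside its range is refused whole. "hand" is the closure, from -1 (fully open) to 1 (shut), so that 0 is half open, set as the call begins (left out, the last holds). The fingers move at their own pace and stop on an object; the grip force is fixed at half the most. Time passes only in rows, so rows that repeat a pose let the fingers close. It gives the time, the measured TCP pose, the force, the opening and the grip force at its end, in the units of the state.
- robot.sense(): the state, without advancing time (a new reading comes with each control period).
- robot.camera(name): name is "side" or "top" or "wrist"; returns the picture (400x640x3 uint8, red, green, blue); there is no depth.
- robot.camera_params(name): a dict with "K" (3x3 intrinsics, pixels), "view" (4x4, takes a point from world to camera coordinates); the wrist camera has in their place "hand_eye" (4x4, takes a point from camera to tool coordinates, whose origin is the TCP and whose axes are the flange's). Camera axes: x right, y up, looking along -z (the intrinsics and any distortion apply to the point x, -y, -z); pixel columns grow to the right and rows downward; lengths in m; the calibration is good to about 2 mm. A picture is of the moment at which its call begins: read the wrist's pose just before it. camera_params takes no time and is no camera call.
- robot.hand_in(): hands the job in; it is judged then, once.
The state is a dict: "clock": time; "joint_positions": joint angles; "joint_velocities": joint speeds; "tau": joint torques, N m; "eef_pos": TCP position; "tool_rot": TCP orientation; "ft_force": force on the tool from outside, world axes, zero at the start; "moment": the same for the moment, N m; "width": opening from 0.0 (shut) to 1.0 (fully open); "finger_force": force on a finger pad.
Only numpy, scipy, OpenCV 4.12 (cv2) and the standard library are available. Lean on these libraries where they do the work, as an engineer would, in place of code of your own. Each camera call takes 0.05 s, during which the arm holds its last target. There are 200 camera calls.

## Task

The carrier with two pulleys must come up off its docking frame so the frame can be wiped down: lay the loose square bar with turned ends across the carrier's two end plates, down through their open slots, and slide it along until it lies under both hooks. Then lift the carrier with the bar straight up, about 10 cm clear of the frame, and finish holding it there by the bar alone, hanging level and steady with both pulleys still in their places. Do not tip the carrier, and leave the tools lying around where they are.

Things in the scene. Friction and masses are not known exactly. Their poses are not given: they have to be found in the camera images.
- lifting_bar: Loose plain steel bar on the bench, in front of the dock, right or left: middle part 16 mm square, 120 mm long; each end a turned journal 12 mm in diameter, 30 mm long; 180 mm in all, 0.22 kg, both ends alike. y runs along it; origin: middle of its underside as it lies (8 mm below its centre line), z up. Keep its ends clear of the tall black case at the right (x over 0.45, y under -0.24 m).
- bar_mid (a point): Centre of the lifting bar: on its centre line, halfway along it.
- carrier: Metal carrier (about 0.4 kg, 0.66 with pulleys) in the dock: low tray between two like upright dark steel end plates 5 mm thick, 92 mm wide, 98 mm high. Origin: middle of its underside; y from plate to plate, z up, level. Inner faces of the plates at y = +66 and -66 mm: the bar's square part fits between, its journals lie on the plates. Each plate has a J-shaped slot, open at the top.
- slot_bottom (a point): Carrier point x -27, y 0, z 54 mm: floor of the slots under the way down (on the side nearer the robot), 18 mm wide (x -36 to -18 mm) with sloping lead-ins, between a post 82 mm high (-x side) and the hook 98 mm high (+x side). The floor runs level, z = 54 mm, from x -36 to +10 mm: a bar lying on it has its centre line at z = 60 mm.
- nose_tip (a point): Carrier point x -14, y 0, z 71 mm: lower end of the hooks' noses (x -18 to -10 mm). To pass below, along the carrier's +x, the bar's centre line must be between z = 60 and 65 mm. Behind the nose is a pocket (x -10 to +10 mm) that goes up to a roof like an upturned V.
- hook_seat (a point): Carrier point x 0, y 0, z 80 mm: where bar_mid is when the carrier hangs on the bar, centred by the V of the pockets. The bar, first at z = 60 mm under the hooks, rises 20 mm before the carrier follows. The carrier hangs on the round journals, free to swing about the bar, level by its own weight.
- dock: Docking frame fixed to the bench: grey-painted plate 128 (x) x 178 (y) x 8 mm with four corner locators, 14 mm high above it, round the carrier's feet with 2.5 mm of play. Origin: middle of its underside, on the bench. The carrier stands on the plate (its origin 8 mm above the dock's), its axes along the dock's.
- pulley_a: Plain turned pulley, 60 mm in diameter, 24 mm high, 0.13 kg, lying loose in the tray compartment on the carrier's +y side; origin at the middle of its underside, 7 mm above the carrier's underside; its top is 31 mm above the carrier's underside.
- pulley_b: The like pulley in the compartment on the carrier's -y side.
- screwdriver: Bystander: screwdriver, 214 mm long, lying along its y axis in front of the dock on the side where the bar is not.
- pliers: Bystander: pliers, 188 mm long, lying behind the dock.
- tape_measure: Bystander: tape measure, 68 mm high, behind and right of the dock.
- spanner: Bystander: combination spanner, 183 mm long, lying left of the dock.
Not all that is in view belongs to the job. What is shaped like the lifting_bar but turquoise is not meant.

How it is judged:
On the way:
1. the bar lies down in the slots of both end plates, across the carrier, below the noses of the hooks, while the carrier stands in the dock (y of bar_mid in the frame of carrier between -0.012 and 0.012 m and angle between the y axis of lifting_bar and the y axis of carrier, either way round below 0.12 rad and x of bar_mid in the frame of carrier between -0.04 and 0.014 m and z of bar_mid in the frame of carrier between 0.052 and 0.073 m and z of carrier in the frame of dock below 0.016 m), for 0.2 s.
At the end, for the whole second after the job is handed in: The gripper holds the bar; the carrier hangs on it by both hooks, 6 to 14 cm above the dock's plate and within 6 cm sideways of it, level within 8 degrees, still (3 cm/s, 0.3 rad/s), touched neither by gripper nor dock, both pulleys in their places in the tray (y of bar_mid in the frame of carrier between -0.012 and 0.012 m and angle between the y axis of lifting_bar and the y axis of carrier, either way round below 0.12 rad and x of bar_mid in the frame of carrier between -0.01 and 0.01 m and z of bar_mid in the frame of carrier between 0.072 and 0.086 m and z of carrier in the frame of dock between 0.068 and 0.148 m and horizontal distance between carrier and dock below 0.06 m and angle between carrier's own z axis and vertical below 0.14 rad and linear speed of carrier below 0.03 m/s and angular speed of carrier below 0.3 rad/s and contact force between the fingers and lifting_bar above 3 N and contact force between lifting_bar and carrier above 3 N and contact force between each of the arm, the fingers and carrier below 1 N and contact force between carrier and dock below 0.2 N and x of pulley_a in the frame of carrier between -0.012 and 0.012 m and y of pulley_a in the frame of carrier between 0.022 and 0.043 m and z of pulley_a in the frame of carrier between 0.002 and 0.014 m and x of pulley_b in the frame of carrier between -0.012 and 0.012 m and y of pulley_b in the frame of carrier between -0.043 and -0.022 m and z of pulley_b in the frame of carrier between 0.002 and 0.014 m); the arm keeps its last pose, push and grip.
It fails at once if the carrier is tipped by more than 20 degrees (angle between carrier's own z axis and vertical above 0.35 rad).
It fails at once if the screwdriver is pushed more than 4 cm from its place (distance of screwdriver from where it was at the start of the episode above 0.04 m).
It fails at once if the pliers is pushed more than 4 cm from its place (distance of pliers from where it was at the start of the episode above 0.04 m).
It fails at once if the tape measure is pushed more than 4 cm from its place (distance of tape_measure from where it was at the start of the episode above 0.04 m).
It fails at once if the spanner is pushed more than 4 cm from its place (distance of spanner from where it was at the start of the episode above 0.04 m).
It also fails if it takes over 46 s, if anything falls off the work surface, if the arm or the gripper's body presses on something with over 40 N, if the wrist force passes 120 N, or if a joint passes its speed limit or range.

## Working session

There is one attempt and no reset: what is moved stays moved. The work goes in short steps, Python scripts to look and compute and a tool call to move; the robot and the scene stay as the last step left them, time stands still between calls to the robot, and variables do not carry over. Pictures are saved under pics/ and viewed, at most 10 in all, crops included, and the job is handed in when it is done.

Besides the shell and the picture viewer there is one more tool, called after "Call:" as name(argument=value, ...) on one line, values as JSON. drive_tool: Moves the arm, as the interface text tells. Shifts and turns lie within -1 to 1; 1 stands for 75 cm of shift or 0.5 rad of turn. Its arguments: {"type":"object","properties":{"increments":{"type":"array","items":{"type":"number"}},"hand":{"type":"number"}},"required":["increments"]}

```bash
mkdir -p pics; ls; python3 - <<'E'
from station import robot
import cv2,json
s=robot.sense();print(s)
for n in("top","side"):
    im=robot.camera(n);cv2.imwrite(f"pics/{n}0.png",im[:,:,::-1])
for n in("top","side","wrist"):print(n,robot.camera_params(n))
E
```

```text
pics
{'clock': 0.0, 'joint_positions': array([ 1.2621128 ,  0.32182009, -0.07008329,  1.45166086,  0.02257483,
        1.37079164, -0.05689704]), 'joint_velocities': array([-0.00269857,  0.00205169,  0.00077388, -0.00039809,  0.00043246,
        0.0016484 , -0.00023984]), 'tau': array([-3.60967588e-04, -4.93580425e+01, -3.82314445e-01, -3.14332008e+01,
        1.27654735e-02,  1.13357801e-02, -1.10093285e-05]), 'eef_pos': array([ 0.20609399, -0.61624888,  0.40363215]), 'tool_rot': array([-9.27732624e-04,  9.87001997e-01,  1.60705203e-01, -1.88205274e-04]), 'ft_force': array([-0.22545878,  0.91689379, -0.08860115]), 'moment': array([0.01182111, 0.02930725, 0.03185528]), 'finger_force': 0.0, 'width': 1.002073053861122}
top {'K': array([[414.47305213,   0.        , 316.58698226],
       [  0.        , 414.47305213, 198.07105732],
       [  0.        ,   0.        ,   1.        ]]), 'view': array([[ 0.02831359, -0.99953609,  0.01122237,  0.03179749],
       [ 0.9878933 ,  0.02969337,  0.15226663, -0.58281347],
       [-0.15252922,  0.00677529,  0.98827574, -1.01538097],
       [ 0.      
[... 286 characters left out ...]
  [ 0.00792036, -0.66905926,  0.74316685, -0.02301671],
       [-0.042852  ,  0.74228035,  0.66871786, -1.16127615],
       [ 0.        ,  0.        ,  0.        ,  1.        ]])}
wrist {'K': array([[294.61173959,   0.        , 321.1354882 ],
       [  0.        , 294.61173959, 198.31858851],
       [  0.        ,   0.        ,   1.        ]]), 'hand_eye': array([[ 1.79617293e-04,  9.55765063e-01,  2.94131114e-01,
         7.54465717e-02],
       [ 9.99999959e-01, -1.05952476e-04, -2.66383280e-04,
         4.17366475e-04],
       [-2.23435913e-04,  2.94131150e-01, -9.55765043e-01,
         3.05901418e-02],
       [ 0.00000000e+00,  0.00000000e+00,  0.00000000e+00,
         1.00000000e+00]])}
```

View pics/top0.png

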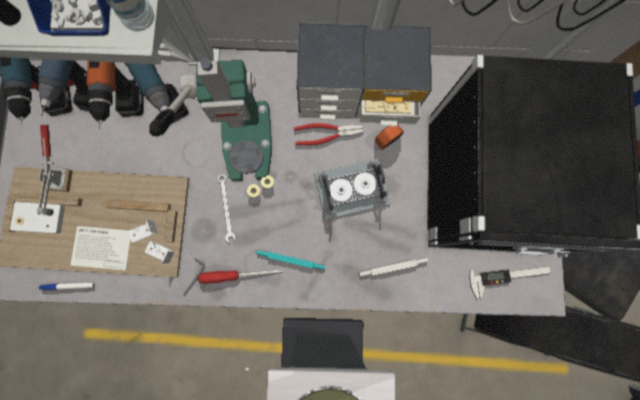

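View pics/side0.png

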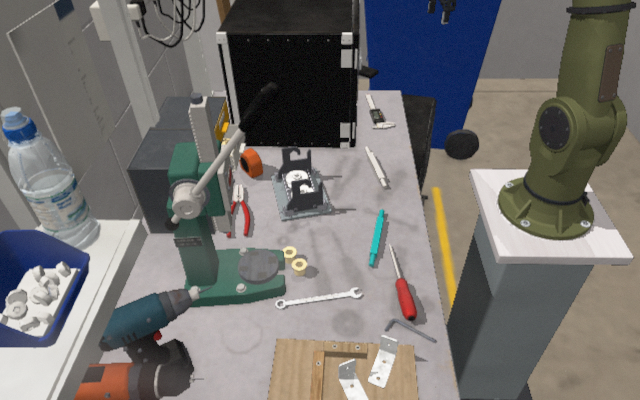

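The top view shows two bar-shaped things, a white/steel one at (393,268) and a turquoise one at (290,260). The steel one fits the description and the turquoise is ruled out. The caliper at (510,278) isn't a bar. The carrier with its pulleys is at (352,190). I'll confirm the bar in an enlarged crop.

```bash
python3 - <<'E'
import cv2
im=cv2.imread("pics/top0.png")[150:285,300:440];cv2.imwrite("pics/top0c.png",cv2.resize(im,None,fx=4,fy=4,interpolation=cv2.INTER_CUBIC))
im=cv2.imread("pics/side0.png")[140:225,265:395];cv2.imwrite("pics/side0c.png",cv2.resize(im,None,fx=6,fy=6,interpolation=cv2.INTER_CUBIC))
E
```

```text
(no output)
```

View pics/top0c.png

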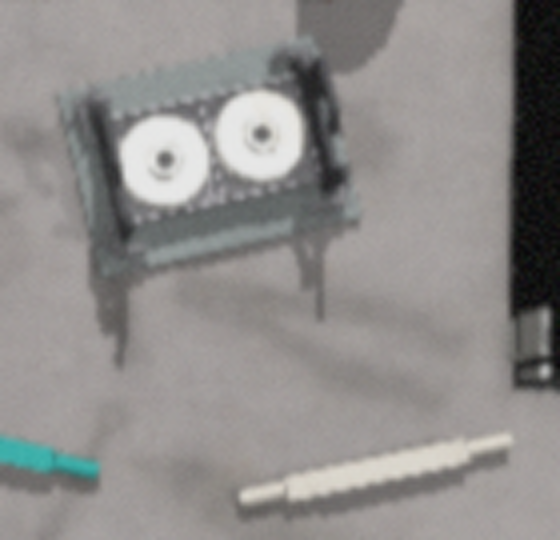

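View pics/side0c.png

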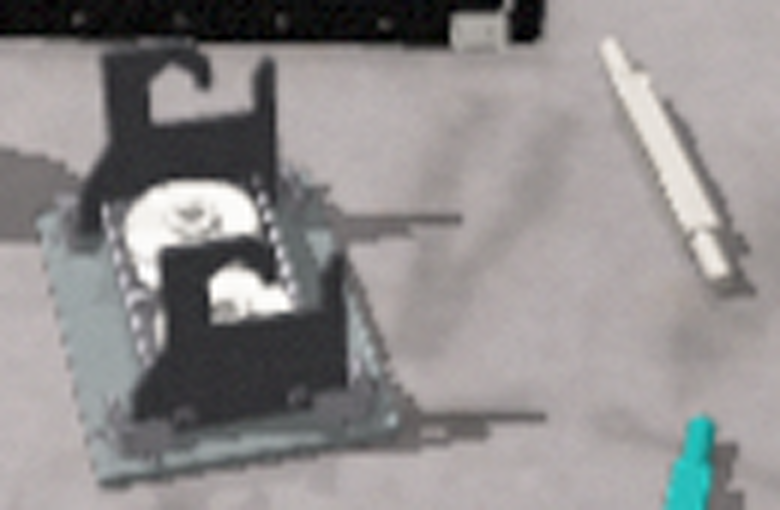

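```bash
cat > h.py <<'E'
import numpy as np
from station import robot
def ray(name,u,v,s=None):
    p=robot.camera_params(name);K=p["K"]
    d=np.array([(u-K[0,2])/K[0,0],-(v-K[1,2])/K[1,1],-1.])
    if name=="wrist":
        from scipy.spatial.transform import Rotation as R
        H=p["hand_eye"];q=s["tool_rot"];T=R.from_quat([*q[1:],q[0]]).as_matrix()
        return s["eef_pos"]+T@H[:3,3],T@H[:3,:3]@d
    V=p["view"];return -V[:3,:3].T@V[:3,3],V[:3,:3].T@d
def at(name,u,v,z,s=None):
    o,d=ray(name,u,v,s);return o+d*(z-o[2])/d[2]
E
python3 - <<'E'
from h import *
np.set_printoptions(precision=4,suppress=True)
T=lambda u,v,z:at("top",300+u/4-.375,150+v/4-.375,z)
S=lambda u,v,z:at("side",265+u/6-.4,140+v/6-.4,z)
def show(n,a,b):
    d=a-b;print(n,(a+b)/2,np.hypot(*d[:2]),"yaw",np.arctan2(-d[0],d[1]))
show("bar top",T(240,497,.008),T(512,439,.008))
show("bar side",S(725,280,.008),S(605,42,.008))
show("pulleys",T(165,160,.039),T(262,134,.039))
show("dock front edge top",T(100,275,.008),T(355,215,.008))
show("dock side L(x edge)",T(62,95,.008),T(100,275,.008))
for p in [(40,220),(100,485),(395,425)]:print("side dock corners",S(*p,.008))
for p in [(62,95),(100,275),(355,215)]:print("top dock corners",T(*p,.008))
E
```

```text
bar top [ 0.414 -0.156  0.008] 0.1810622406378916 yaw 0.23394797313499727
bar side [ 0.4135 -0.1568  0.008 ] 0.18429538647645172 yaw 0.25050764217595184
pulleys [ 0.6159 -0.0445  0.039 ] 0.06526907582339443 yaw 0.2949785865475559
dock front edge top [ 0.5564 -0.0579  0.008 ] 0.17353691653516065 yaw 0.26123988373235624
dock side L(x edge) [0.5939 0.0401 0.008 ] 0.12321599981095896 yaw -1.337996126262686
side dock corners [ 0.6983 -0.1064  0.008 ]
side dock corners [0.6545 0.0643 0.008 ]
side dock corners [0.5344 0.0271 0.008 ]
top dock corners [0.6538 0.0543 0.008 ]
top dock corners [0.534  0.0259 0.008 ]
top dock corners [ 0.5788 -0.1417  0.008 ]
```

The crop shows a square middle part with turned ends on the white bar at about (394,267), so that is the lifting bar. Its measured length is 181 mm against 180. The carrier's slots open towards the robot, and its yaw is about 0.27. I'll move in an arc clear of the black case.

Call:
drive_tool(increments=[0.122, -0.263, 0, -1, 0.122, -0.263, 0, -1, 0.122, -0.263, 0, -1, 0.122, -0.263, 0, -1, 0.122, -0.263, 0, -1, 0.122, -0.263, 0, -1], hand=-1)

```text
clock: 0.7
eef_pos: [0.2311, -0.3978, 0.4048]
tool_rot: [0.0, 0.916, 0.402, -0.0]
ft_force: [-0.3, -0.8, -0.4]
width: 1.003
finger_force: 0.0
```

Call:
drive_tool(increments=[0.22, -0.01, 0, -1, 0.22, -0.01, 0, -1, 0.22, -0.01, 0, -1, 0.22, -0.01, 0, -1, 0.22, -0.01, 0, -1])

```text
clock: 1.2
eef_pos: [0.3386, -0.2734, 0.4048]
tool_rot: [0.0, 0.788, 0.616, 0.0]
ft_force: [-0.3, 0.4, 0.6]
width: 0.999
finger_force: 0.0
```

Call:
drive_tool(increments=[0.175, 0.06, 0.15, -0.98, 0.175, 0.06, 0.15, -0.98, 0.175, 0.06, 0.15, -0.98, 0.175, 0.06, 0.15, -0.98, 0.175, 0.06, 0.15, -0.98, 0.175, 0.06, 0.15, -0.98])

```text
clock: 1.8
eef_pos: [0.4125, -0.1602, 0.2919]
tool_rot: [-0.0, 0.618, 0.786, -0.0]
ft_force: [0.2, 0.1, -0.3]
width: 1.0
finger_force: 0.0
```

```bash
python3 - <<'E'
from h import *
import cv2
s=robot.sense();print(s["eef_pos"],s["tool_rot"],s["joint_positions"],s["ft_force"],s["clock"])
im=robot.camera("wrist");cv2.imwrite("pics/w1.png",im[:,:,::-1])
E
```

```text
[ 0.41249558 -0.16023129  0.29187587] [-4.91491876e-04  6.18016800e-01  7.86164668e-01 -3.28539921e-04] [ 0.86681192 -0.00953114 -0.5487219   2.0633122  -0.00529533  1.08756636
  0.55893715] [ 0.22024066  0.09653504 -0.28331073] 1.8
```

View pics/w1.png

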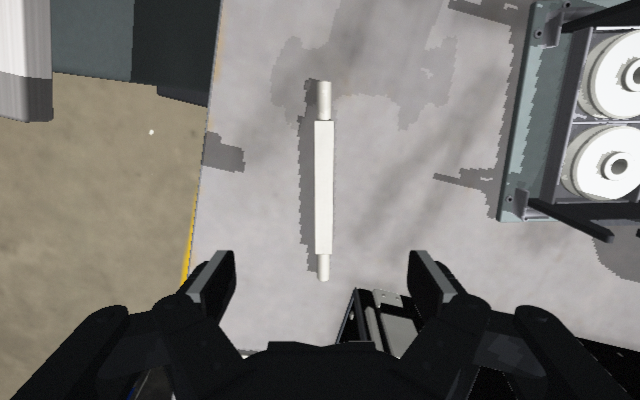

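The bar lies upright in the wrist view at column 323, with ends at rows 81 and 281. The pulley hubs are at (638,77) and (617,166).

```bash
python3 - <<'E'
from h import *
np.set_printoptions(precision=4,suppress=True)
s=robot.sense();W=lambda u,v,z:at("wrist",u,v,z,s)
def show(n,a,b):
    d=a-b;print(n,(a+b)/2,np.hypot(*d[:2]),"yaw",np.arctan2(-d[0],d[1]))
show("ends",W(323,81,.008),W(323,281,.008))
show("square top",W(324,121,.016),W(324,254,.016))
show("pulleys",W(638,77,.039),W(617,166,.039))
show("front edge",W(535,0,.008),W(500,218,.008))
q=s["tool_rot"];print("tool x yaw",2*np.arctan2(q[2],q[1]))
E
```

```text
ends [ 0.4139 -0.1574  0.008 ] 0.18407099763647453 yaw 0.2393171084466791
square top [ 0.4143 -0.1557  0.016 ] 0.11944717446222494 yaw 0.24031845812526398
pulleys [ 0.6163 -0.0461  0.039 ] 0.0634145950273805 yaw 0.3005393655208837
front edge [ 0.5555 -0.06    0.008 ] 0.1740282365701816 yaw 0.26630745458935373
tool x yaw 1.8080668284440276
```

Call:
drive_tool(increments=[0.005, 0.003, 0.06, 0, 0.005, 0.003, 0.12, 0, 0.005, 0.003, 0.14, 0, 0.005, 0.003, 0.15, 0, 0.005, 0.003, 0.153, 0, 0.005, 0.003, 0.155, 0, 0.005, 0.003, 0.155, 0])

```text
clock: 2.55
eef_pos: [0.4148, -0.1547, 0.1771]
tool_rot: [0.001, 0.617, 0.787, 0.0]
ft_force: [0.8, 0.8, -0.2]
width: 0.999
finger_force: 0.0
```

Call:
drive_tool(increments=[0, 0, 0, 0, 0, 0, 0, 0, 0, 0, 0, 0, 0, 0, 0, 0, 0, 0, 0, 0, 0, 0, 0, 0, 0, 0, 0, 0, 0, 0, 0, 0], hand=1)

```text
clock: 3.35
eef_pos: [0.4144, -0.154, 0.1763]
tool_rot: [0.0, 0.617, 0.787, -0.0]
ft_force: [-1.3, 0.4, 5.0]
width: 0.172
finger_force: 60.6
```

Call:
drive_tool(increments=[0, 0, -0.03, 0, 0, 0, -0.08, 0, 0, 0, -0.13, 0, 0.02, 0.04, -0.17, -0.02, 0.04, 0.09, -0.2, -0.05, 0.06, 0.14, -0.2, -0.05, 0.07, 0.162, -0.205, -0.05, 0.07, 0.162, -0.205, -0.05])

```text
clock: 4.15
eef_pos: [0.5211, -0.0712, 0.3295]
tool_rot: [-0.0, 0.605, 0.796, 0.001]
ft_force: [-0.3, 0.1, -1.8]
width: 0.169
finger_force: 59.8
```

```bash
python3 - <<'E'
from h import *
import cv2
robot.camera("top")
s=robot.sense();print(s["eef_pos"],s["tool_rot"],s["joint_positions"],s["ft_force"],s["clock"],s["width"])
im=robot.camera("wrist");cv2.imwrite("pics/w2.png",im[:,:,::-1])
E
```

```text
[ 0.51983481 -0.07282613  0.32890244] [-8.19944603e-04  6.05639098e-01  7.95739028e-01  9.77997190e-05] [ 0.71509487  0.15954526 -0.67678778  1.83762947  0.10652962  1.18240828
  0.2736007 ] [ 0.16015986  0.04134476 -2.21639607] 4.2 0.16630105112231336
```

View pics/w2.png

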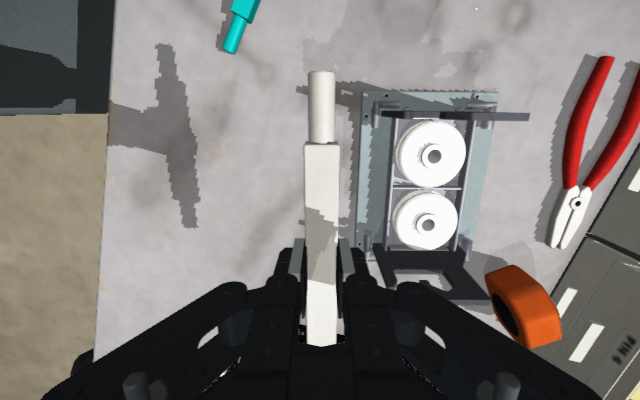

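The view shows the bar gripped, with its far end at (321,71) and a shoulder at row 144. The dock's +y edge runs from (362,92) to (498,93), and the pulleys are at (434,155) and (427,225). I'll enlarge this for precise points.

```bash
python3 - <<'E'
import cv2
im=cv2.imread("pics/w2.png")[60:270,290:540];cv2.imwrite("pics/w2c.png",cv2.resize(im,None,fx=2.8,fy=2.8,interpolation=cv2.INTER_CUBIC))
E
```

```text
(no output)
```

View pics/w2c.png

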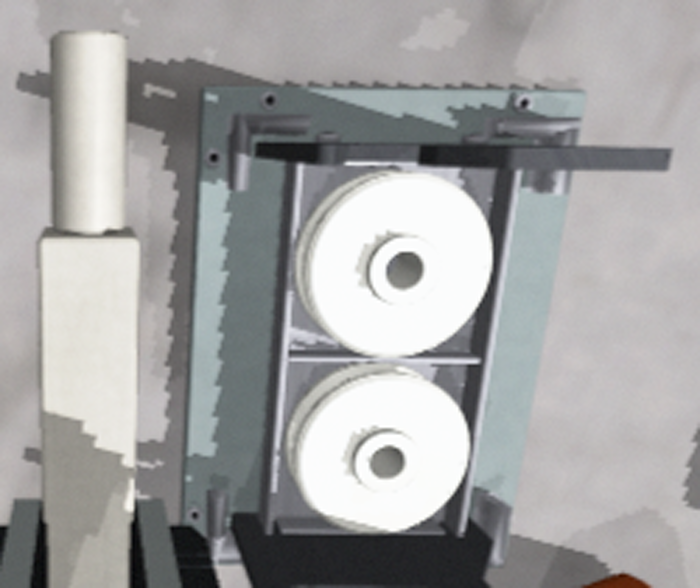

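```bash
cat > fit.py <<'E'
from h import *
from scipy.optimize import least_squares
np.set_printoptions(precision=4,suppress=True)
s=dict(eef_pos=np.array([0.51983481,-0.07282613,0.32890244]),tool_rot=np.array([-8.2e-4,.605639,.795739,9.8e-5]))
W=lambda u,v,z:at("wrist",290+u/2.8-.32,60+v/2.8-.32,z,s)
obs=[("TL",202,88,-64,89,0),("TR",584,91,64,89,0),("A",405,269,0,33,31),("B",387,461,0,-33,31),("hin",672,168,46,66,98),("hout",672,150,46,71,98)]
P=np.array([W(u,v,.008+z/1000)[:2] for _,u,v,x,y,z in obs]);Q=np.array([[x,y] for *_,x,y,z in obs])/1000
def f(p):
    c,t=np.cos(p[2]),np.sin(p[2]);return P-(Q@np.array([[c,t],[-t,c]])+p[:2])
for idx in ([0,1,2,3,4,5],[0,1],[2,3],[4,5]):
    r=least_squares(lambda p:f(p)[idx].ravel(),[.617,-.044,.27]);print(idx,r.x)
    if len(idx)>2:print(f(r.x)*1000);R=r.x
q=s["tool_rot"];a=2*np.arctan2(q[2],q[1]);print("tool x yaw",a)
ax,ay=np.array([np.cos(a),np.sin(a)]),np.array([np.sin(a),-np.cos(a)])
zb=s["eef_pos"][2]-.1683
for n,u,v,dz in [("shoulderL",41,232,.008),("shoulderR",138,232,.008),("end",88,32,.003)]:
    d=W(u,v,zb+dz)[:2]-s["eef_pos"][:2];print(n,d@ax,d@ay)
E
python3 fit.py
```

```text
[0, 1, 2, 3, 4, 5] [ 0.6129 -0.0462  0.2903]
[[ 6.2982  3.0098]
 [ 5.9616 -0.7706]
 [ 3.5045  1.6659]
 [ 3.127   2.5977]
 [-9.2521 -2.6269]
 [-9.6392 -3.8759]]
[0, 1] [ 0.6167 -0.0458  0.2624]
[2, 3] [ 0.6163 -0.0441  0.2888]
[4, 5] [ 0.6183 -0.0526  0.4742]
tool x yaw 1.8404547123363757
shoulderL 0.06033867042910346 -0.007046146838459644
shoulderR 0.06034274129906214 0.008043819275391518
end 0.08963298194411547 0.0002568575523149194
```

```bash
cat >> fit.py <<'E'
print("----")
def proj(name,X,s=None):
    p=robot.camera_params(name);K=p["K"]
    if name=="wrist":
        from scipy.spatial.transform import Rotation as R
        q=s["tool_rot"];T=np.eye(4);T[:3,:3]=R.from_quat([*q[1:],q[0]]).as_matrix();T[:3,3]=s["eef_pos"]
        V=np.linalg.inv(T@p["hand_eye"])
    else: V=p["view"]
    c=V@np.r_[X,1];return np.array([K[0,2]+K[0,0]*c[0]/-c[2],K[1,2]-K[1,1]*c[1]/-c[2]])
pose=(.6165,-.045,.275)
def world(x,y,z,pose=pose):
    c,t=np.cos(pose[2]),np.sin(pose[2]);return np.array([pose[0]+(c*x-t*y)/1e3,pose[1]+(t*x+c*y)/1e3,.008+z/1e3])
if __name__=="__main__":
  for n,p in dict(post_f=(-46,66,82),post_b=(-36,66,82),slotR=(-18,66,54),nose_f=(-18,66,71),hook_f=(-18,66,98),hook_b=(46,66,98),hook_bo=(46,71,98),base_f=(-46,66,0),divtop=(0,0,20)).items():
    print(n,"w2c",(proj("wrist",world(*p),s)-[290,60]+.32)*2.8,"side +y outer",(proj("side",world(p[0],p[1]+(5 if p[1] else 0),p[2]))-[265,140]+.4)*6,"-y inner",(proj("side",world(p[0],-p[1],p[2]))-[265,140]+.4)*6)
  for h in (10,20,30):
    a,b=W(403.5,165,.008+h/1e3),W(365,530,.008+h/1e3);d=a-b;m=(W(284,260,.008+h/1e3)+W(499,260,.008+h/1e3))/2;print("rails yaw",np.arctan2(-d[0],d[1]),m)
E
python3 fit.py | sed -n '/----/,$p'
```

```text
----
post_f w2c [309.1794 169.2038] side +y outer [348.5755 248.9605] -y inner [272.5163  55.2956]
post_b w2c [350.1383 168.9867] side +y outer [324.4349 253.1464] -y inner [250.2522  58.8831]
slotR w2c [384.5832 164.7022] side +y outer [283.0056 313.2711] -y inner [213.1268 116.648 ]
nose_f w2c [407.2628 166.9488] side +y outer [281.6792 281.5694] -y inner [211.257   85.6994]
hook_f w2c [451.4224 171.3232] side +y outer [279.5163 229.8749] -y inner [208.2145  35.3414]
hook_b w2c [735.4916 169.8194] side +y outer [120.9912 257.0701] -y inner [62.3169 58.5887]
hook_bo w2c [740.5148 146.7204] side +y outer [123.3356 265.0005] -y inner [60.3603 51.9701]
base_f w2c [247.4537 159.7368] side +y outer [351.6207 398.1015] -y inner [278.6045 201.1206]
divtop w2c [383.84  362.322] side +y outer [207.9581 275.1739] -y inner [207.9581 275.1739]
rails yaw 0.2726581555594622 [ 0.6101 -0.0123  0.018 ]
rails yaw 0.2726581555594625 [ 0.6062 -0.0119  0.028 ]
rails yaw 0.27265815555946266 [ 0.6022 -0.0115  0.038 ]
```

Call:
drive_tool(increments=[0, 0.03, 0, -0.01, 0.001, 0.06, 0, -0.01, 0.001, 0.085, 0, -0.01, 0.001, 0.098, 0, -0.01, 0.001, 0.098, 0.02, -0.01, 0.001, 0.098, 0.035, -0.01, 0.001, 0.098, 0.045, -0.01, 0.001, 0.098, 0.045, -0.01])

```text
clock: 5.05
eef_pos: [0.5889, -0.0543, 0.2938]
tool_rot: [-0.002, 0.605, 0.796, -0.001]
ft_force: [-0.4, 0.6, -1.7]
width: 0.167
finger_force: 59.9
```

```bash
python3 - <<'E'
from fit import *
import cv2
robot.camera("top")
s=robot.sense();q=s["tool_rot"];print(s["eef_pos"],q,2*np.arctan2(q[2],q[1]),s["ft_force"],s["clock"])
c,t=np.cos(pose[2]),np.sin(pose[2]);d=s["eef_pos"][:2]-np.array(pose[:2]);print("carrier xy",c*d[0]+t*d[1],-t*d[0]+c*d[1])
im=robot.camera("wrist");im2=robot.camera("side")
a=cv2.resize(im[0:300,170:470,::-1],(400,400),interpolation=cv2.INTER_CUBIC)
b=cv2.resize(im2[130:230,260:360,::-1],(400,400),interpolation=cv2.INTER_CUBIC)
cv2.imwrite("pics/w3.png",np.hstack([a,b]))
E
```

```text
[0, 1, 2, 3, 4, 5] [ 0.6129 -0.0462  0.2903]
[[ 6.298   3.0098]
 [ 5.9616 -0.7705]
 [ 3.5044  1.6658]
 [ 3.127   2.5975]
 [-9.252  -2.6268]
 [-9.639  -3.8758]]
[0, 1] [ 0.6167 -0.0458  0.2624]
[2, 3] [ 0.6163 -0.0441  0.2888]
[4, 5] [ 0.6183 -0.0526  0.4742]
tool x yaw 1.8404547123363757
shoulderL 0.06033691457060562 -0.007048170327930624
shoulderR 0.060340980906558886 0.008041881988853868
end 0.0896313847978682 0.0002548835657870595
----
[ 0.5894 -0.0541  0.2949] [-0.0008  0.6049  0.7963 -0.0008] 1.8423781752028574 [-0.637   0.3053 -1.5902] 5.1
carrier xy -0.02853698168616446 -0.0014495294495995145
```

View pics/w3.png

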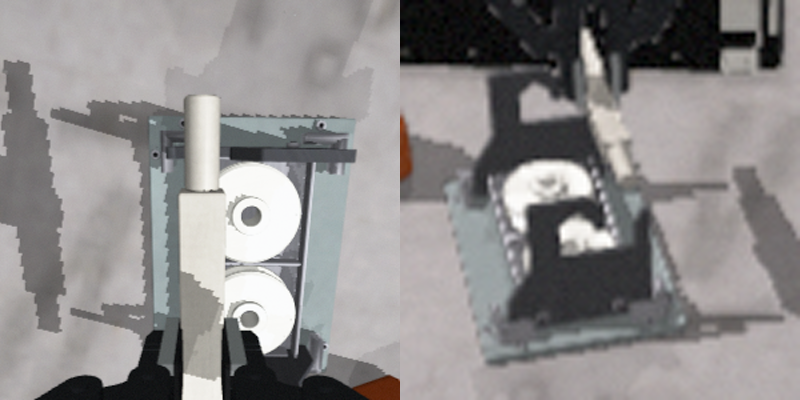

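Call:
drive_tool(increments=[0.002, 0.002, 0, -0.007, 0.002, 0.002, 0.01, -0.007, 0.002, 0.002, 0.022, -0.007, 0.002, 0.002, 0.034, -0.007, 0.002, 0.002, 0.042, -0.007, 0.002, 0.002, 0.042, -0.007, 0.002, 0.002, 0.042, -0.007])

```text
clock: 5.9
eef_pos: [0.5914, -0.0519, 0.2642]
tool_rot: [-0.0, 0.603, 0.798, -0.0]
ft_force: [0.4, -0.1, -2.3]
width: 0.169
finger_force: 59.9
```

Call:
drive_tool(increments=[0, -0.001, 0.008, 0, 0, -0.001, 0.016, 0, 0, -0.001, 0.024, 0, 0, -0.001, 0.03, 0, 0, -0.001, 0.034, 0, 0, -0.001, 0.034, 0, 0, -0.001, 0.034, 0])

```text
clock: 6.6
eef_pos: [0.5907, -0.0521, 0.239]
tool_rot: [0.0, 0.603, 0.798, 0.0]
ft_force: [0.1, 0.7, -1.2]
width: 0.168
finger_force: 59.9
```

Call:
drive_tool(increments=[0, 0, 0.001, 0, 0, 0, 0.002, 0, 0, 0, 0.003, 0, 0, 0, 0.003, 0])

```text
clock: 7.0
eef_pos: [0.5906, -0.0521, 0.2366]
tool_rot: [0.0, 0.603, 0.798, -0.0]
ft_force: [-0.0, -0.4, -1.7]
width: 0.169
finger_force: 59.9
```

Call:
drive_tool(increments=[0, 0, 0.001, 0, 0, 0, 0.002, 0, 0, 0, 0.003, 0, 0, 0, 0.003, 0])

```text
clock: 7.4
eef_pos: [0.5908, -0.052, 0.236]
tool_rot: [0.0, 0.603, 0.797, -0.0]
ft_force: [-4.5, 0.4, 8.5]
width: 0.171
finger_force: 61.3
```

Call:
drive_tool(increments=[0, 0, -0.003, 0, 0, 0, -0.0055, 0, 0, 0, -0.0055, 0, 0, 0.004, -0.0055, 0, 0, 0.008, -0.0055, 0, 0, 0.012, -0.0055, 0, 0, 0.012, -0.0055, 0])

```text
clock: 8.1
eef_pos: [0.5998, -0.0494, 0.2385]
tool_rot: [0.0, 0.603, 0.798, 0.0]
ft_force: [-0.7, 0.6, -1.6]
width: 0.171
finger_force: 59.9
```

Call:
drive_tool(increments=[0, 0.005, 0, 0, 0, 0.01, 0, 0, 0, 0.015, 0, 0, 0, 0.02, 0, 0, 0, 0.0235, 0, 0, 0, 0.0235, 0, 0, 0, 0.0235, 0, 0])

```text
clock: 8.8
eef_pos: [0.6162, -0.0448, 0.2385]
tool_rot: [-0.0, 0.603, 0.798, -0.0]
ft_force: [0.5, -0.0, -3.0]
width: 0.168
finger_force: 59.9
```

Call:
drive_tool(increments=[0, 0, -0.007, 0, 0, 0, -0.014, 0, 0, 0, -0.02, 0, 0, 0, -0.024, 0, 0, 0, -0.028, 0, 0, 0, -0.031, 0, 0, 0, -0.031, 0, 0, 0, -0.031, 0])

```text
clock: 9.6
eef_pos: [0.616, -0.0449, 0.2613]
tool_rot: [-0.0, 0.603, 0.798, -0.0]
ft_force: [-0.4, -0.2, -8.5]
width: 0.169
finger_force: 59.0
```

Call:
drive_tool(increments=[0, 0, -0.006, 0, 0, 0, -0.014, 0, 0, 0, -0.024, 0, 0, 0, -0.034, 0, 0, 0, -0.044, 0, 0, 0, -0.054, 0, 0, 0, -0.062, 0, 0, 0, -0.066, 0])

```text
clock: 10.4
eef_pos: [0.6164, -0.0448, 0.3123]
tool_rot: [0.001, 0.603, 0.798, 0.0]
ft_force: [0.2, 0.1, -8.5]
width: 0.167
finger_force: 59.0
```

Call:
drive_tool(increments=[0, 0, -0.006, 0, 0, 0, -0.014, 0, 0, 0, -0.024, 0, 0, 0, -0.034, 0, 0, 0, -0.044, 0, 0, 0, -0.052, 0, 0, 0, -0.056, 0, 0, 0, -0.056, 0])

```text
clock: 11.2
eef_pos: [0.6164, -0.0448, 0.354]
tool_rot: [0.0, 0.603, 0.798, 0.0]
ft_force: [-0.1, -0.0, -8.8]
width: 0.164
finger_force: 59.0
```

Call:
drive_tool(increments=[0, 0, 0, 0, 0, 0, 0, 0, 0, 0, 0, 0, 0, 0, 0, 0, 0, 0, 0, 0, 0, 0, 0, 0, 0, 0, 0, 0, 0, 0, 0, 0])

```text
clock: 12.0
eef_pos: [0.6162, -0.0448, 0.3533]
tool_rot: [0.0, 0.603, 0.798, -0.0]
ft_force: [0.2, -0.8, -8.6]
width: 0.164
finger_force: 59.0
```

Call:
drive_tool(increments=[0, 0, 0, 0, 0, 0, 0, 0, 0, 0, 0, 0, 0, 0, 0, 0, 0, 0, 0, 0, 0, 0, 0, 0, 0, 0, 0, 0, 0, 0, 0, 0])

```text
clock: 12.8
eef_pos: [0.6163, -0.0448, 0.3533]
tool_rot: [0.0, 0.603, 0.798, -0.0]
ft_force: [0.5, -0.9, -9.0]
width: 0.172
finger_force: 59.0
```

```bash
python3 - <<'E'
from station import robot
import cv2,numpy as np
a=robot.camera("side");w=robot.camera("wrist")
for i in range(5):b=robot.camera("side")
s=robot.sense();print(s["eef_pos"],s["ft_force"],s["clock"],np.abs(a[100:230,240:400].astype(int)-b[100:230,240:400]).mean(),np.abs(s["joint_velocities"]).max())
A=cv2.resize(b[90:230,250:390,::-1],(400,400),interpolation=cv2.INTER_CUBIC);B=cv2.resize(w[0:300,170:470,::-1],(400,400))
cv2.imwrite("pics/f.png",np.hstack([B,A]))
E
```

```text
[ 0.61623689 -0.04485054  0.3533069 ] [-0.53882604  0.3490893  -7.75466953] 13.15 2.3268429487179487 0.002001194898719527
```

View pics/f.png

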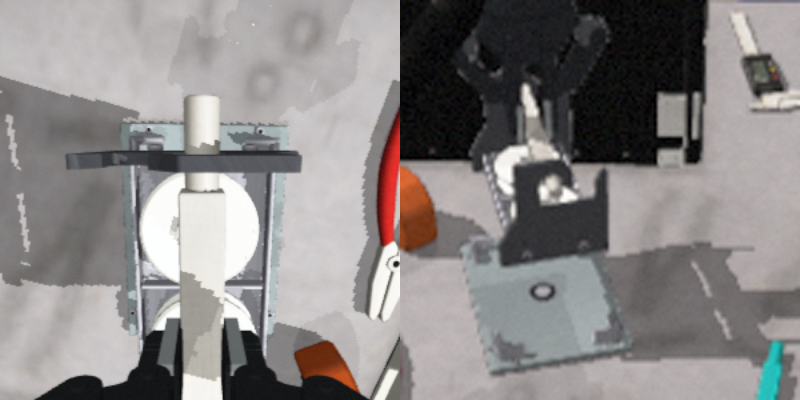

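The left half shows the carrier's plate hanging on the bar's journal. The right half shows the carrier level above the bare dock, with the pulleys inside. I'll check for leftover swing before handing in.

```bash
python3 - <<'E'
from station import robot
import cv2,numpy as np
F=[cv2.cvtColor(robot.camera("side"),cv2.COLOR_RGB2GRAY).astype(np.float32) for _ in range(24)]
g=lambda f:f[145:185,288:325]; h=lambda f:f[185:225,275:330]
w=cv2.createHanningWindow((37,40),cv2.CV_32F)
print(np.round([cv2.phaseCorrelate(g(F[0]),g(f),w)[0] for f in F],2).tolist())
print([round(float(np.abs(r(F[0])-r(F[k])).mean()),2) for r in(g,h) for k in(3,6,10,15,23)])
print(robot.sense()["clock"])
E
```

```text
[[0.0, 0.0], [-0.04, 0.0], [0.07, -0.1], [-0.03, -0.08], [-0.0, -0.1], [-0.03, -0.01], [-0.03, -0.13], [0.09, -0.03], [0.03, -0.06], [0.04, -0.05], [0.02, -0.09], [-0.01, -0.02], [0.11, -0.03], [0.08, -0.05], [0.01, -0.01], [0.01, -0.11], [0.07, -0.08], [-0.05, -0.04], [0.0, -0.08], [0.0, -0.03], [0.0, -0.02], [-0.02, -0.02], [0.0, -0.12], [0.12, 0.01]]
[1.96, 1.9, 1.99, 1.88, 1.99, 1.56, 1.52, 1.54, 1.55, 1.54]
14.35
```

It's still to within image noise, so I'm handing in.

```bash
python3 -c "
from station import robot
print(robot.hand_in())"
```

```text
the job is handed in; nothing more can be done
None
```

I handed the job in at about 14.4 s, with the carrier hanging level and still on the bar about 10 cm above its dock and the pulleys in the tray; no verdict came back.

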